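# Tap the stuck blade cassette out of the cutter

### The arm

A 6-joint arm with a two-finger parallel gripper is mounted at the origin on the work surface. World frame = base frame: x ahead of the robot, y to its left, z up, the work surface at z = 0. Lengths are in m, angles in rad, forces in N, time in s.
With the tool pointing down it reaches from about 0.375 to 0.975 m from the base axis. Payload 3.8 kg.
Tool frame: the origin (TCP) lies midway between the tips of the shut fingers; the grasp point (between the pads) lies 19 mm behind it; x points along the fingers, y is the direction in which the jaws open and shut, and the axes are right-handed (so a half turn about x gives the same grasp; the last joint's range is limited). The gripper opens to 88 mm and grips with 3 to 60 N. Pads are 18 mm wide; open, the fingers measure 123 mm over their backs; the gripper's body (75 mm by 187 mm) begins 45 mm behind the grasp point.
Start: joints at [1.178, 0.264, 1.604, -0, 1.274, -0.037], TCP at [0.235, 0.633, 0.239] pointing down, gripper open.
Joint ranges: [-2.63, 2.63], [-0.94, 2.18], [0.31, 2.57], [-1.31, 4.45], [0, 2.66], [-2.55, 2.55]. Speed limits (rad/s): [2.57, 2.57, 3.14, 3.14, 3.14, 3.14].

### API

Orientations are given as a rotation vector (axis times angle).
In Python, from cell import manip, inverse_kinematics, cams, order gives the robot as it stands. Calls block until the motion is done:
- manip.move_pose(position, orientation): joint-space move of the TCP to a pose.
- manip.move_linear(position, rate=0.15, rot=None): straight line of the TCP; rot=None keeps the orientation; rate is the mean speed in m/s.
- manip.set_joints(angles): joint-space move.
- manip.set_gripper(opening, force=None): finger opening in m; force is the grip in N (None keeps the last); returns when the fingers have stopped.
- manip.dwell(seconds).
- inverse_kinematics(position, orientation): joint angles nearest the present ones, or None.
- manip.state(): the state.
- cams.capture(name): name is "scene" or "top"; returns a dict with "image" (384x512x3 uint8, blue, green, red), "z_map" (384x512 float32, m along the optical axis (not along the pixel's ray), 0 where there is no reading), "intrinsics" (3x3 intrinsics, pixels), "k1" (the pictures are not rectified: a ray, as slopes to the right and down, at radius r is drawn at 1 + k1 r^2 times it, then the intrinsics apply), "position" and "orientation" of the camera in the world. Camera axes: x right, y down, z forward; pixel columns grow to the right and rows downward; lengths in m; the calibration is good to about 2 mm. A picture is of the moment at which its call begins.
A pose or a line that the arm cannot do raises manip.IKError and nothing moves.
- order.close_job(): hands the job in, once; it reports no verdict.
The state is a dict: "clock": time; "joint_pos": joint angles; "joint_velocities": joint speeds; "tau": joint torques, N m; "tool_pos": TCP position; "tcp_rot": TCP orientation; "contact_force": force on the tool from outside, world axes, zero at the start; "moment": the same for the moment, N m; "gripper_width": finger opening in m.
Only numpy, scipy, OpenCV 4.12 (cv2) and the standard library are available. Lean on these libraries where they do the work, as an engineer would, in place of code of your own. Each camera call takes 0.05 s, during which the arm holds its last target. There are 200 camera calls.

### The job

The blade cassette is stuck in the cutter base. Take the white mallet and work the cassette down with light taps on the tops of its two end blocks, side to side so that it stays nearly level, until both ends have come free of their spring jaws and it lies flat on the rest below; never hit hard, not even when it is down, and never touch the blades with the mallet or the cassette with the gripper. Then stand the mallet upright in its pan again and leave the beaker, sauce bottle, jar and spoon where they are.

Things in the scene. Friction and masses are not known exactly. Their poses are not given: they have to be found in the camera images.
- cutter: The fixed base of a vegetable cutter: cast aluminium, 130 x 250 x 100 mm high, bolted down. Origin under its centre on the table; x across the pocket, y along it (+y is its left end), z up. The pocket is open above, 63 mm wide and 171.6 mm long; its walls end 100 mm above the table, the clamp blocks outside its ends (from 102 mm from the middle) at most 110 mm.
- cassette: Loose steel blade cassette stuck in the pocket, 60 x 170 x 40 mm high, 0.28 to 0.5 kg, length along y. Origin under its centre, 78 mm above the table at first. Lower 34 mm: 170 mm long; top 6 mm: 160 mm. 0.8 mm play at each end: level it slides, but if one end leads by over some 8 mm it wedges and the push needed shoots up.
- end_left (a point): Strike face at the cassette's +y end: the flat top of its solid end block, 40 mm above the origin, 60 mm across, from 34 to 80 mm from the cassette's middle; this point is 57 mm from it. A push of about 7 to 11 N here slides this end down while the other stays; it stays where it is left.
- end_right (a point): The same at the cassette's -y end. On either face more than 20 N is a hard hit; press at 10 to 15 mm/s and stop early, since stopping takes a moment.
- blades: The upright blade grid in the middle of the cassette, fixed to it; 46 x 60 mm, its edges 12 mm higher than the strike faces. Delicate. Origin and axes as the cassette's.
- jaw_left (a joint): Spring jaw at the +y end, a steel slide 26 mm wide. About 0 m while it grips that end, 0.004 m once it has sprung in above the freed end. An end comes free after 10 to 28 mm of sliding (differs each time, unseen), then drops on to a rubber rest 4 mm below the point of release that gives 1 mm per 4 N for 3 mm, then is hard.
- jaw_right (a joint): The same at the -y end.
- mallet: White plastic straight mallet, 150 mm tall, 0.2 to 0.4 kg, standing upright on its face: head 36 mm in diameter and 45 mm tall below, round handle 22 mm in diameter from 52 mm up to 150 mm above its face. Origin at the centre of its striking face (underside), z up along the handle.
- pan: Shallow steel pan the mallet stands in, fixed, 200 x 160 mm, rim 22 mm high, floor 4 mm above the table. Origin under its centre.
- pan_in (a point): Centre of the pan's inner floor.
- beaker: Bystander: steel beaker, 72 mm across, 80 mm tall, on a white cutting board. Origin under its centre.
- sauce: Bystander: clear sauce bottle, 52 mm across, 130 mm tall. Origin under its centre.
- spice: Bystander: glass jar, 60 mm across, 90 mm tall. Origin under its centre.
- spoon: Bystander: spoon, 220 mm long, lying. Origin under its middle.
Things that resemble listed ones, but are neither listed nor needed, are in the scene too. What is shaped like the cassette but purple is not meant.

How it is judged:
By the outcome, as a careful person would: the job done as asked, in the order asked, and still so for the second after the job is handed in, with the robot touching nothing.
It also fails if it takes over 72 s, if anything falls off the work surface, if the arm or the gripper's body presses on something with over 40 N, if the wrist force passes 120 N, or if a joint passes its speed limit or range.

## Working session

There is one attempt and no reset: what is moved stays moved. The work goes in short steps, each a Python script; the robot and the scene stay as the last script left them, time stands still between calls to the robot, and variables do not carry over. Pictures are saved under pics/ and viewed, about 8 in all and at most 12, crops included, and the job is handed in when it is done.

```bash
ls; mkdir -p pics
cat > h.py <<'E'
import numpy as np, cv2
from scipy.spatial.transform import Rotation as R
from cell import manip, inverse_kinematics, cams, order
def rot(o):
    o=np.asarray(o,float)
    return o if o.shape==(3,3) else (R.from_quat(o).as_matrix() if o.size==4 else R.from_rotvec(o).as_matrix())
def cloud(c):
    h,w=c["z_map"].shape; u,v=np.meshgrid(np.arange(w),np.arange(h))
    K=np.asarray(c["intrinsics"],float); k=float(c["k1"])
    p=cv2.undistortPoints(np.stack([u,v],-1).reshape(-1,1,2).astype(np.float64),K,np.array([k,0,0,0,0.])).reshape(h,w,2)
    z=c["z_map"]; P=np.dstack([p*z[...,None],z])
    W=P@rot(c["orientation"]).T+np.asarray(c["position"]); W[z==0]=np.nan
    return W
E
python3 - <<'E'
from h import *
for n in ("scene","top"):
    c=cams.capture(n); cv2.imwrite(f"pics/{n}1.png",c["image"]); np.save(f"pics/{n}1.npy",cloud(c))
    print(n,c["intrinsics"],c["k1"],c["position"],c["orientation"])
print(manip.state())
E
```

```text
pics
scene [[368.63247548   0.         257.61774209]
 [  0.         368.63247548 191.66100879]
 [  0.           0.           1.        ]] 0.021781109398339993 [0.87515156 0.60016483 0.95375026] [-0.82083416 -2.64457675  0.9514119 ]
top [[388.51303176   0.         252.19165706]
 [  0.         388.51303176 190.53382846]
 [  0.           0.           1.        ]] -0.10807667849781939 [0.28297328 0.01187331 1.32296316] [-2.17923621  2.12165398 -0.1936342 ]
{'clock': 0.1, 'joint_pos': array([ 1.17811259e+00,  2.64707332e-01,  1.60521884e+00,  2.30148667e-05,
        1.27368629e+00, -3.68767745e-02]), 'joint_velocities': array([ 0.00084107, -0.00131645, -0.0019599 , -0.00036763, -0.0008142 ,
       -0.00019276]), 'tau': array([ 2.17238139e-04, -5.03619361e+01, -3.58070004e+01,  7.31565314e-02,
        2.33328837e-02, -1.81234100e-05]), 'tool_pos': array([0.23487297, 0.63214693, 0.23750265]), 'tcp_rot': array([ 0.27765298,  1.55315817, -0.28075902]), 'contact_force': array([-0.40592635,  0.44825824,  0.64382438]), 'moment': array([-0.07313142,  0.00987883,  0.03769293]), 'gripper_width': 0.08818097491099537}
```

View pics/scene1.png

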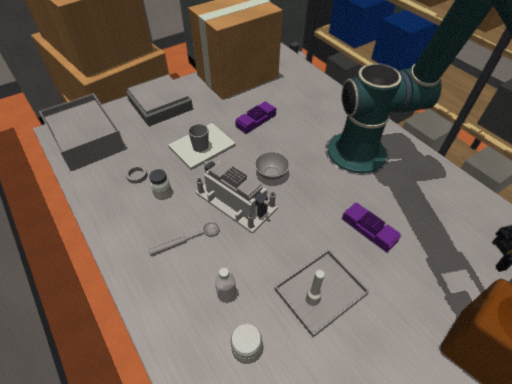

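View pics/top1.png

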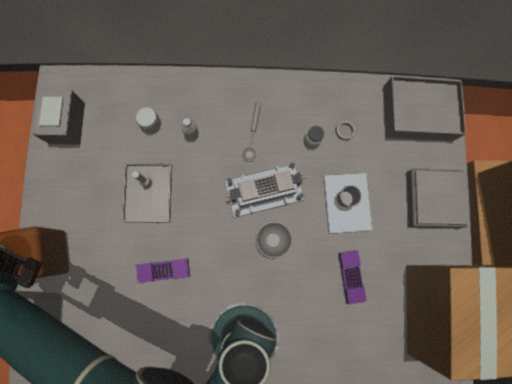

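The scene camera shows the cutter at about (237,195), the mallet in its pan at (316,285), the sauce bottle at (225,285), the jar at (160,183), the beaker at (199,138) and the spoon at (185,238). In the top view the cutter is at (265,188), the mallet at (140,180) and a bowl just in front of the cutter at (273,240).

Run:
```python
from h import *
for n,box in (("top",(215,150,315,225)),("scene",(185,150,295,235))):
    W=np.load(f"pics/{n}1.npy"); im=cv2.imread(f"pics/{n}1.png")
    x0,y0,x1,y1=box
    cv2.imwrite(f"pics/{n}_crop.png",cv2.resize(im[y0:y1,x0:x1],None,fx=7,fy=7,interpolation=cv2.INTER_CUBIC))
    P=W[y0:y1,x0:x1].reshape(-1,3); P=P[~np.isnan(P[:,0])]
    print(n,"table z",np.nanmedian(W[...,2]))
    for lo,hi in ((.08,.106),(.106,.113),(.113,.122),(.122,.14)):
        q=P[(P[:,2]>lo)&(P[:,2]<hi)]; print(lo,hi,len(q))
        if len(q)>5:
            r=cv2.minAreaRect(q[:,:2].astype(np.float32)); print("  rect",r, q.mean(0))
    # mallet & pan
    sel=(W[...,0]>0.3)&(W[...,0]<.9)&(W[...,1]>.15)&(W[...,1]<.6)&(W[...,2]>.1)&(W[...,2]<.2)
    for lab in [sel]:
        k,l,s,c=cv2.connectedComponentsWithStats(lab.astype(np.uint8))
        for i in range(1,k):
            if s[i,4]>5:
                q=W[l==i]; print("  obj",s[i],q.mean(0).round(4),q.min(0).round(4),q.max(0).round(4))
```

```text
top table z 0.0005388280495294273
0.08 0.106 810
  rect ((0.4934121072292328, -0.05798649787902832), (0.08196414262056351, 0.26356276869773865), 15.675355911254883) [ 0.48817115 -0.05763122  0.09672829]
0.106 0.113 102
  rect ((0.49210304021835327, -0.05758320540189743), (0.058451611548662186, 0.17138123512268066), 15.780030250549316) [ 0.48562248 -0.05220606  0.10995138]
0.113 0.122 577
  rect ((0.49307960271835327, -0.057616546750068665), (0.06047050654888153, 0.16799744963645935), 15.75348949432373) [ 0.49295018 -0.05693302  0.11809157]
0.122 0.14 151
  rect ((0.4979039430618286, -0.05725764483213425), (0.05764854699373245, 0.1541088968515396), 11.509345054626465) [ 0.49346774 -0.05963279  0.12654446]
  obj [70 90  5 15 34] [0.7739 0.5981 0.1137] [0.7449 0.5958 0.1   ] [0.7982 0.5999 0.1226]
  obj [ 67 116   4  10  19] [0.6926 0.5991 0.1086] [0.676  0.597  0.1003] [0.7077 0.5999 0.12  ]
  obj [183 119  10  10  67] [0.687  0.2017 0.1211] [0.6767 0.1882 0.1004] [0.6999 0.214  0.1368]
  obj [ 66 127   4   9  19] [0.6573 0.599  0.1084] [0.639  0.5979 0.1001] [0.6716 0.5997 0.1196]
  o
[... 298 characters left out ...]

0.106 0.113 116
  rect ((0.4958672523498535, -0.05599859356880188), (0.06251822412014008, 0.1726890504360199), 16.212905883789062) [ 0.50129696 -0.02380079  0.11007873]
0.113 0.122 576
  rect ((0.4944521486759186, -0.05413691699504852), (0.06283096969127655, 0.16736134886741638), 15.821173667907715) [ 0.49487607 -0.04986379  0.11766105]
0.122 0.14 172
  rect ((0.4989757537841797, -0.068453848361969), (0.04625696316361427, 0.08447322249412537), 14.356755256652832) [ 0.49485739 -0.05604419  0.1265824 ]
  obj [219 267  11  15 129] [0.6936 0.2072 0.1216] [0.6802 0.1923 0.1001] [0.7051 0.2176 0.1343]
  obj [312 270  12  18 150] [0.5149 0.3517 0.1372] [0.5012 0.339  0.1005] [0.5221 0.3596 0.1567]
```

View pics/top_crop.png

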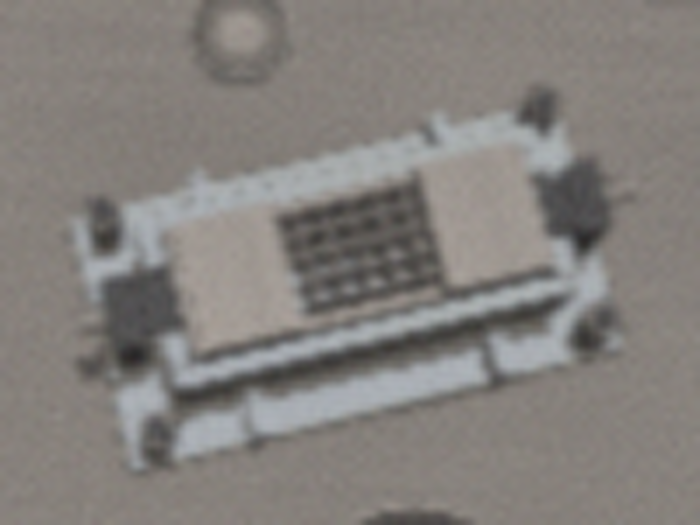

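View pics/scene_crop.png

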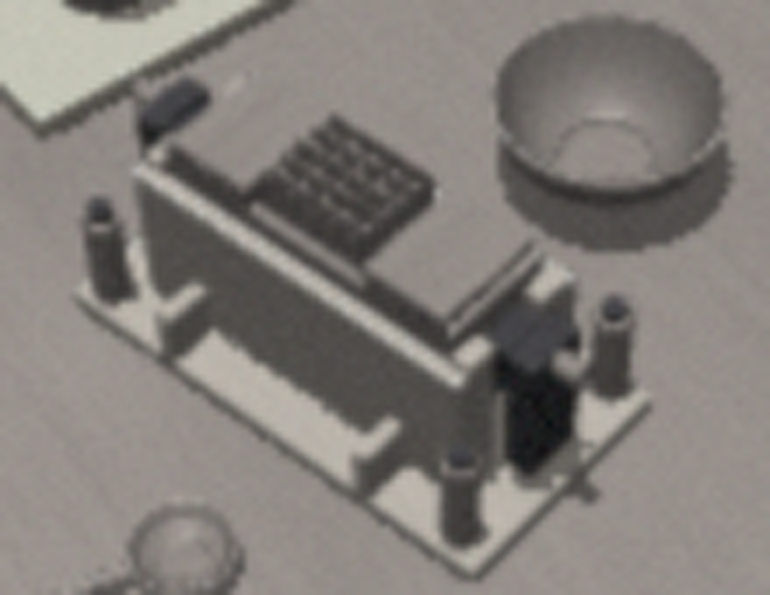

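Run:
```python
from h import *
from scipy.optimize import least_squares
for n,pt in (("top",(.507,.346)),("scene",(.51,.350))):
    W=np.load(f"pics/{n}1.npy"); 
    d=np.hypot(W[...,0]-pt[0],W[...,1]-pt[1])
    q=W[(d<.03)&(W[...,2]>.062)]
    print(n,len(q),q.min(0).round(4),q.max(0).round(4))
    s=q[(q[:,2]<.145)&(q[:,2]>.065)]
    f=least_squares(lambda p:np.hypot(s[:,0]-p[0],s[:,1]-p[1])-.011,pt,loss="soft_l1",f_scale=.001); print("handle",f.x,len(s))
    s=q[q[:,2]>.150]; print("top",s.mean(0),s.min(0),s.max(0),len(s))
    s=W[(d<.035)&(W[...,2]>.01)&(W[...,2]<.045)]
    f=least_squares(lambda p:np.hypot(s[:,0]-p[0],s[:,1]-p[1])-.018,pt,loss="soft_l1",f_scale=.001); print("head",f.x,len(s))
    m=(np.abs(W[...,0]-.47)<.14)&(np.abs(W[...,1]-.33)<.14)&(W[...,2]>.014)&(W[...,2]<.028)&(d>.05)
    print("pan",cv2.minAreaRect(W[m][:,:2].astype(np.float32)),m.sum())
```

```text
top 105 [0.4979 0.3357 0.0646] [0.5188 0.3586 0.1582]
handle [0.50961118 0.34788391] 59
top [0.50893975 0.3475114  0.15409784] [0.49895176 0.33648784 0.15064568] [0.5187767  0.35860821 0.15820779] 41
head [0.5090061  0.34941877] 23
pan ((0.4733749330043793, 0.3439383804798126), (0.2026454359292984, 0.16222302615642548), 1.2424715757369995) 306
scene 210 [0.5012 0.339  0.062 ] [0.5221 0.3596 0.1567]
handle [0.51019761 0.34827416] 132
top [0.51158209 0.34941944 0.15387362] [0.50122816 0.33907335 0.15154499] [0.52210483 0.35928864 0.15673916] 61
head [0.5098837  0.34783979] 76
pan ((0.475162535905838, 0.34354883432388306), (0.2019421011209488, 0.16239310801029205), 0.9082772135734558) 545
```

The crops show the cassette level with the wall, the blade grid in the middle (top crop 285–440, 180–310), free strike faces on both sides and the jaws outside the ends. I'll check the end heights and the kinematics, then pick up the mallet.

```bash
cat >> h.py <<'E'
C=np.array([.494,-.0565]); YAW=np.radians(15.75)
UX=np.array([np.cos(YAW),np.sin(YAW)]); UY=np.array([-UX[1],UX[0]])
M=np.array([.510,.348])
def down(a):   # tool x down, jaw axis at angle a
    x=np.array([0,0,-1.]); y=np.array([np.cos(a),np.sin(a),0]); return R.from_matrix(np.column_stack([x,y,np.cross(x,y)])).as_rotvec()
def ends(mask_s=None):
    out=[]
    for n in ("top","scene"):
        W=cloud(cams.capture(n)); D=W[...,:2]-C; a=D@UX; b=D@UY
        for s in (1,-1):
            m=(abs(a)<.022)&(s*b>.042)&(s*b<.074)&(W[...,2]<.123)&(W[...,2]>.07); out+= [round(float(np.median(W[m][:,2]))*1e3,2) if m.sum()>15 else None]
    return out  # topL,topR,sceneL,sceneR mm
def st():
    s=manip.state(); return s["clock"],s["tool_pos"].round(4),s["contact_force"].round(2),round(float(s["gripper_width"]),4)
E
python3 - <<'E'
from h import *
print(ends(),ends())
print("start jaw dir",R.from_rotvec(manip.state()["tcp_rot"]).as_matrix().round(2).tolist())
for deg in range(-180,180,30):
    o=down(np.radians(deg)); r=[]
    for p in ([*M,.095],[*(C+.057*UY),.2],[*(C-.057*UY),.17]):
        q=inverse_kinematics(p,o); r.append(None if q is None else np.round(q,2).tolist())
    print(deg,r)
print(st())
E
```

```text
[118.11, 118.51, 117.24, 117.51] [118.08, 118.11, 117.59, 117.75]
start jaw dir [[-0.0, 0.35, 0.94], [-0.0, 0.94, -0.35], [-1.0, -0.0, -0.0]]
-180 [None, None, None]
-150 [None, None, [-0.26, 0.03, 2.0, -0.0, 1.11, 2.36]]
-120 [None, [-0.06, -0.08, 2.05, 0.0, 1.17, 2.04], [-0.26, 0.03, 2.0, 0.0, 1.11, 1.83]]
-90 [[0.56, 0.28, 1.86, -0.0, 1.0, 2.13], [-0.06, -0.08, 2.05, -0.0, 1.17, 1.52], [-0.26, 0.03, 2.0, -0.0, 1.11, 1.31]]
-60 [[0.56, 0.28, 1.86, -0.0, 1.0, 1.61], [-0.06, -0.08, 2.05, -0.0, 1.17, 0.99], [-0.26, 0.03, 2.0, -0.0, 1.11, 0.78]]
-30 [[0.56, 0.28, 1.86, 0.0, 1.0, 1.08], [-0.06, -0.08, 2.05, 0.0, 1.17, 0.47], [-0.26, 0.03, 2.0, 0.0, 1.11, 0.26]]
0 [[0.56, 0.28, 1.86, -0.0, 1.0, 0.56], [-0.06, -0.08, 2.05, -0.0, 1.17, -0.06], [-0.26, 0.03, 2.0, -0.0, 1.11, -0.26]]
30 [[0.56, 0.28, 1.86, 0.0, 1.0, 0.03], [-0.06, -0.08, 2.05, 0.0, 1.17, -0.58], [-0.26, 0.03, 2.0, 0.0, 1.11, -0.79]]
60 [[0.56, 0.28, 1.86, -0.0, 1.0, -0.49], [-0.06, -0.08, 2.05, -0.0, 1.17, -1.1], [-0.26, 0.03, 2.0, -0.0, 1.11, -1.31]]
90 [[0.56, 0.28, 1.86, -0.0, 1.0, -1.01], [-0.06, -0.08, 2.05, -0.0, 1.17, -1.63], [-0.26, 0.03, 2.0, 0.0, 1.11, -1.83]]
120 [[0.56, 0.28, 1.86, -0.0, 1.0, -1.54], [-0.06, -0.08, 2.05, -0.0, 1.17, -2.15], [-0.26, 0.03, 2.0, -0.0, 1.11, -2.36]]
150 [[0.56, 0.28, 1.86, -0.0, 1.0, -2.06], None, None]
(0.3, array([0.235 , 0.6325, 0.2382]), array([ 0.86, -0.34, -0.09]), 0.0883)
```

```bash
cat >> h.py <<'E'
O=down(YAW)
E
python3 - <<'E'
from h import *
manip.move_pose([*M,.20],O); print(st())
p=st()[1]; manip.move_linear([*M,.0965],rate=.12); print(st())
manip.set_gripper(.012,force=45); print(st())
manip.dwell(.2); print(st())
x,y,_=manip.state()["tool_pos"]
manip.move_linear([x,y,.115],rate=.06); manip.dwell(.3); print(st())
print([manip.state()["contact_force"].round(2).tolist() for _ in range(3)])
manip.move_linear([x,y,.25],rate=.2); print(st())
c=cams.capture("scene"); W=cloud(c); np.save("pics/w2.npy",W); cv2.imwrite("pics/s2.png",cv2.resize(c["image"][170:330,230:400],None,fx=4,fy=4))
d=np.hypot(W[...,0]-x,W[...,1]-y)
for lo,hi,r in ((.155,.195,.018),(.21,.245,.011)):
    s=W[(d<.03)&(W[...,2]>lo)&(W[...,2]<hi)]
    from scipy.optimize import least_squares
    f=least_squares(lambda p:np.hypot(s[:,0]-p[0],s[:,1]-p[1])-r,(x,y),loss="soft_l1",f_scale=.001); print(lo,f.x,len(s),s.min(0),s.max(0))
s=W[(d<.03)]; print("zmin",np.sort(s[:,2][s[:,2]>.1])[:10])
E
```

```text
(1.775, array([0.5096, 0.349 , 0.2002]), array([-0.64, -0.12, -0.47]), 0.0882)
(2.7917, array([0.5107, 0.3485, 0.0974]), array([ 0.59,  0.29, -0.1 ]), 0.0883)
(3.8167, array([0.51  , 0.348 , 0.0964]), array([0.39, 0.11, 0.47]), 0.0208)
(4.0167, array([0.51  , 0.348 , 0.0965]), array([-0.52,  0.13, -1.21]), 0.0211)
(4.775, array([0.5097, 0.3478, 0.1146]), array([ 0.02, -0.48, -2.77]), 0.0208)
[[0.02, -0.48, -2.77], [0.02, -0.48, -2.77], [0.02, -0.48, -2.77]]
(5.6, array([0.5092, 0.3475, 0.2486]), array([-0.05, -0.71, -3.36]), 0.0212)
0.155 [0.50908018 0.34747766] 88 [0.49999189 0.33842052 0.15542771] [0.52765571 0.36603578 0.19481079]
0.21 [0.51049355 0.34817151] 5 [0.50448677 0.35742141 0.21474146] [0.51110881 0.35915699 0.23973014]
zmin [0.15542771 0.15768431 0.15932948 0.15934936 0.15956345 0.15988538
 0.16028102 0.16033662 0.16091537 0.16106381]
```

View pics/s2.png

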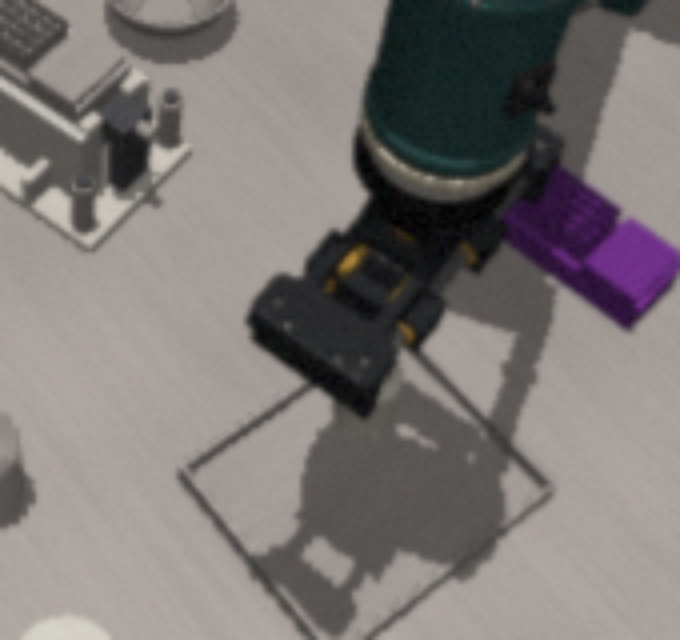

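The picture shows the mallet head lifted straight under the gripper at about (370,400), with the pan below. The head and handle fits agree to within 1.5 mm. Next is a first careful press on the left end.

```bash
cat >> h.py <<'E'
OFF=.0925  # TCP above mallet face
def P(s): return C+s*.057*UY
def fz(): return float(manip.state()["contact_force"][2])
def face(): return (float(manip.state()["tool_pos"][2])-OFF)*1e3
def goto(s,zface,rate=.25): manip.move_linear([*P(s),zface*1e-3+OFF],rate=rate)
E
python3 - <<'E'
from h import *
manip.move_linear([*P(1),.27],rate=.3); print(st())
goto(1,124,.15); print(st(), ends())
f0=np.mean([(manip.dwell(.03),fz())[1] for _ in range(5)]); print("f0",f0)
z=124
while z>115:
    z-=1; goto(1,z,.012); f=fz()-f0; print(z,round(face(),2),round(f,2),round(manip.state()["clock"],2))
    if f>13: break
goto(1,z+6,.05); print(st(),ends())
E
```

```text
(6.975, array([ 0.4783, -0.001 ,  0.2697]), array([-0.38, -0.01, -3.26]), 0.0203)
(7.4833, array([ 0.4785, -0.001 ,  0.2163]), array([-0.09,  0.1 , -1.83]), 0.0208) [None, 118.01, 117.18, 117.46]
f0 -2.7599594983012943
123 123.19 -0.51 8.0
122 121.83 -0.1 8.25
121 120.86 0.08 8.5
120 119.87 0.0 8.75
119 118.88 0.22 9.0
118 117.96 -0.64 9.25
117 117.49 4.02 9.5
116 116.63 6.7 9.75
115 115.28 7.93 10.0
(10.2667, array([ 0.4783, -0.0017,  0.2129]), array([-0.31,  0.1 , -2.89]), 0.021) [None, 117.76, 114.71, 117.1]
```

```bash
cat >> h.py <<'E'
def stroke(s,cur,target,step=2.):
    """press end s from height cur to target (mm); returns (height reached, freed?)"""
    top=cur+24
    p=manip.state()["tool_pos"]
    manip.move_linear([p[0],p[1],max(top*1e-3+OFF,p[2])],rate=.12)
    goto(s,top,.25); goto(s,cur+3,.1); manip.dwell(.1)
    f0=np.mean([(manip.dwell(.03),fz())[1] for _ in range(4)]); z=cur+1; touched=False; log=[]; freed=False
    while z>target+.01:
        z=max(z-step,target); goto(s,z,.011); f=fz()-f0; log.append((round(face(),1),round(f,1)))
        if f>4: touched=True
        if f>13.5: print("HIGH"); break
        if touched and f<2:
            manip.dwell(.05); f=fz()-f0; log.append(("chk",round(f,1)))
            if f<2.5: freed=True; break
    h=face(); goto(s,h+6,.06); e=ends(); print(s,log,round(h,1),"FREED" if freed else "",e,manip.state()["clock"].round(2)); return h,freed
E
python3 - <<'E'
from h import *
L,R_=115.,117.5
R_,f=stroke(-1,R_,112)
if not f: L,f=stroke(1,L,109)
if not f: R_,f=stroke(-1,R_,106)
E
```

```text
Traceback (most recent call last):
  File "h.py", line 48, in stroke
    h=face(); goto(s,h+6,.06); e=ends(); print(s,log,round(h,1),"FREED" if freed else "",e,manip.state()["clock"].round(2)); return h,freed
                                                                                           ^^^^^^^^^^^^^^^^^^^^^^^^^^^^
AttributeError: 'float' object has no attribute 'round'
```

```bash
sed -i 's/manip.state()\["clock"\].round(2)/manip.state()["clock"]/' h.py
python3 - <<'E'
from h import *
print(st(),face()-6,ends())
E
```

```text
(13.675, array([ 0.5086, -0.111 ,  0.2096]), array([-0.12,  0.24, -3.59]), 0.021) 111.06704597290809 [115.28, None, 113.93, 112.2]
```

Run:
```python
from h import *
L,R_=115.,112.2
L,f=stroke(1,L,109)
if not f: R_,f=stroke(-1,R_,107)
```

```text
1 [(114.2, np.float64(0.8)), (112.4, np.float64(4.4)), (110.2, np.float64(6.3)), (109.1, np.float64(6.4))] 109.1  [None, 111.69, 109.68, 110.83] 17.0833
-1 [(111.2, np.float64(0.7)), (109.7, np.float64(5.7)), (107.6, np.float64(6.6)), (107.2, np.float64(7.8))] 107.2  [109.02, None, 108.14, 107.85] 20.3917
```

Run:
```python
from h import *
h={1:109.,-1:107.5}; s=1; t={1:104.5,-1:102.}
for i in range(4):
    h[s],f=stroke(s,h[s],t[s])
    if f: break
    s=-s
    t[s]=h[-s]-2.5
```

```text
1 [(108.1, np.float64(1.4)), (106.5, np.float64(7.0)), (104.8, np.float64(6.9))] 104.8  [None, 107.69, 105.73, 106.31] 23.3917
-1 [(106.6, np.float64(0.7)), (105.0, np.float64(5.6)), (102.9, np.float64(7.3)), (102.6, np.float64(7.5))] 102.6  [104.57, None, 104.09, 103.5] 26.7083
1 [(103.9, np.float64(1.2)), (102.2, np.float64(5.0)), (100.4, np.float64(7.7))] 100.4  [None, 102.88, 101.63, 101.79] 29.725
-1 [(101.8, np.float64(1.8)), (100.1, np.float64(4.9)), (96.8, np.float64(0.2)), ('chk', np.float64(-0.6))] 96.8 FREED [100.0, 97.73, 99.02, 97.53] 32.8
```

Run:
```python
from h import *
p=manip.state()["tool_pos"]; manip.move_linear([p[0],p[1],.125+OFF],rate=.12); goto(1,126,.25)
print(ends(),ends())
for n in ("top","scene"):
    c=cams.capture(n); W=cloud(c); D=W[...,:2]-C; a=D@UX; b=D@UY
    for lo in range(-82,-33,6):
        m=(abs(a)<.02)&(b>lo*1e-3)&(b<(lo+6)*1e-3)&(W[...,2]<.13); print(n,lo,m.sum(),np.round(np.nanmedian(W[m][:,2])*1e3,1) if m.any() else None)
cv2.imwrite("pics/s3.png",cv2.resize(c["image"][150:235,185:295],None,fx=7,fy=7,interpolation=cv2.INTER_CUBIC))
print(st())
```

```text
[None, 97.12, 98.82, 96.27] [None, 97.04, 98.9, 96.43]
top -82 23 97.3
top -76 21 96.2
top -70 24 96.3
top -64 19 97.5
top -58 15 96.9
top -52 10 98.2
top -46 0 None
top -40 0 None
top -34 0 None
scene -82 18 95.9
scene -76 18 95.9
scene -70 16 96.3
scene -64 19 96.0
scene -58 17 96.5
scene -52 19 95.9
scene -46 16 96.4
scene -40 14 96.0
scene -34 10 104.3
(34.0417, array([ 0.4788, -0.0025,  0.2184]), array([ 0.22,  0.13, -2.32]), 0.0209)
```

View pics/s3.png

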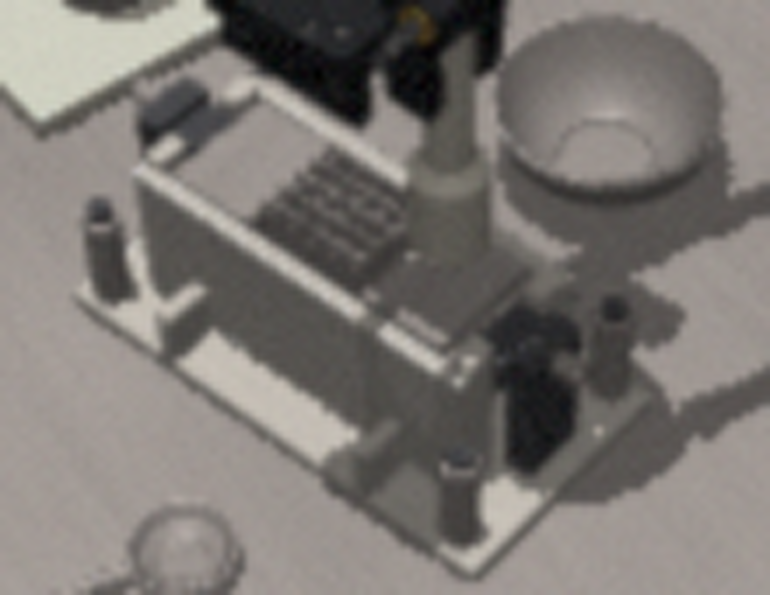

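The view shows the mallet over the left block at (450,210), with the right block at (250,160) sitting lower in the pocket. The cameras put the right end about 3 mm below the left, so I continue on the left.

Run:
```python
from h import *
l,f=stroke(1,100.2,94.5)
p=manip.state()["tool_pos"]; manip.move_linear([p[0],p[1],.122+OFF],rate=.15); print(ends())
```

```text
1 [(99.3, np.float64(1.3)), (96.8, np.float64(-0.4)), (95.0, np.float64(1.4)), (94.4, np.float64(-0.2))] 94.4  [None, 94.14, 95.71, 93.91] 36.9167
[None, 95.25, 93.77, 93.59]
```

Run:
```python
from h import *
p=manip.state()["tool_pos"]; manip.move_linear([p[0],p[1],.25],rate=.2)
manip.move_linear([*M,.25],rate=.35); print(st(),ends())
ims=[]
for n,(x0,y0,x1,y1) in (("top",(215,150,315,225)),("scene",(185,150,295,235))):
    c=cams.capture(n); W=cloud(c); W0=np.load(f"pics/{n}1.npy")
    a=cv2.resize(cv2.imread(f"pics/{n}1.png")[y0:y1,x0:x1],(400,300),interpolation=cv2.INTER_CUBIC); b=cv2.resize(c["image"][y0:y1,x0:x1],(400,300),interpolation=cv2.INTER_CUBIC)
    ims.append(np.hstack([a,b]))
    for w,t in ((W0,"before"),(W,"after")):
        D=w[...,:2]-C; u=D@UX; v=D@UY
        for s in (1,-1):
            r=[]
            for lo in range(60,112,4):
                m=(abs(u)<.009)&(s*v>lo*1e-3)&(s*v<(lo+4)*1e-3); r.append(int(round(float(np.nanmedian(w[m][:,2]))*1e3)) if m.sum()>1 else None)
            print(n,t,s,r)
cv2.imwrite("pics/cmp.png",np.vstack(ims))
```

```text
(38.7833, array([0.5096, 0.3464, 0.2491]), array([ 0.99,  0.42, -3.18]), 0.0208) [93.92, 94.89, 93.64, 93.58]
top before 1 [120, 117, 118, 121, 118, 112, 94, 96, 96, 94, 100, 101, 99]
top before -1 [120, 119, 119, 118, 119, 112, 112, 99, 94, 97, 97, 98, 102]
top after 1 [95, 95, 95, 93, 93, 97, 95, 94, 95, 95, 98, 99, 98]
top after -1 [97, 93, 96, 95, 97, 96, 97, 98, 96, 97, 93, 100, 100]
scene before 1 [117, 118, 118, 116, 115, 110, 98, 95, 95, 94, 97, 100, 98]
scene before -1 [118, 118, 117, 119, 118, None, None, None, None, 96, 98, 99, 99]
scene after 1 [93, 95, 94, 93, 92, 57, 94, 95, 96, 95, 98, 100, 100]
scene after -1 [93, 94, 94, 93, 93, 95, 95, 95, 96, 95, 94, 99, 99]
```

View pics/cmp.png

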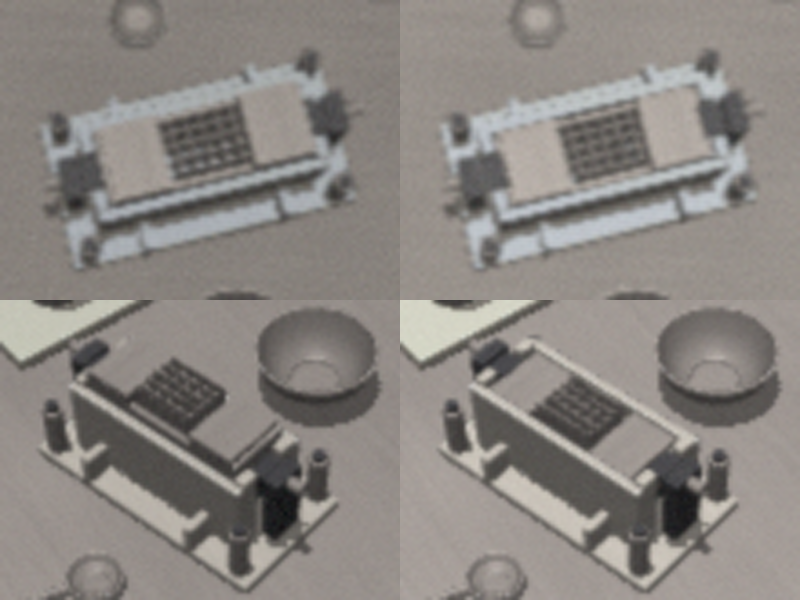

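Both blocks now lie below the wall tops, at (530,165) and (620,130) in the after-top view. The heights are level at 93–94 mm in the scene view and the dark jaws reach further in. I have time for one very gentle seating check on each end, stopping at about 4 N, to confirm it rests on the rubber.

```bash
sed -i 's/def stroke(s,cur,target,step=2.)/def stroke(s,cur,target,step=2.,fmax=13.5)/; s/f>13.5: print("HIGH"); break/f>fmax: print("F stop"); break/' h.py
python3 - <<'E'
from h import *
manip.move_linear([*P(1),.25],rate=.35)
a,f=stroke(1,94.2,91,1.,3.8)
b,f=stroke(-1,94.2,91,1.,3.8)
p=manip.state()["tool_pos"]; manip.move_linear([p[0],p[1],.25],rate=.2)
manip.move_linear([*M,.25],rate=.35); print(st()); e=[ends() for _ in range(3)]; print(e)
E
```

```text
F stop
1 [(94.0, np.float64(1.0)), (93.5, np.float64(1.8)), (92.9, np.float64(7.3))] 92.9  [None, 94.33, 100.7, 93.79] 42.5667
F stop
-1 [(94.1, np.float64(0.4)), (93.6, np.float64(1.9)), (93.0, np.float64(6.7))] 93.0  [94.83, 95.76, 93.56, 100.89] 45.3667
(47.2667, array([0.5099, 0.3465, 0.2495]), array([ 1.39, -0.52, -2.09]), 0.0207)
[[94.86, 94.92, 94.12, 93.81], [94.53, 94.36, 93.88, 93.55], [94.83, 95.09, 93.62, 93.81]]
```

Both ends give about 4 N/mm and spring back to the same level height, so the cassette is on its rests. Now I put the mallet back.

Run:
```python
from h import *
manip.move_linear([*M,.102],rate=.15); manip.dwell(.1)
f0=fz(); print(st()); z=.102
while z>.0945:
    z-=.0015; manip.move_linear([*M,z],rate=.015); f=fz()-f0; print(round(z,4),round(f,2),st()[1])
    if f>1.8: break
manip.set_gripper(.05); manip.dwell(.2); print(st())
p=manip.state()["tool_pos"]; manip.set_gripper(.088); manip.move_linear([*M,.25],rate=.15)
manip.move_linear([.40,.52,.28],rate=.3); print(st())
ims=[]
for n in ("scene","top"):
    c=cams.capture(n); W=cloud(c); np.save(f"pics/{n}9.npy",W); cv2.imwrite(f"pics/{n}9.png",c["image"])
    d=np.hypot(W[...,0]-M[0],W[...,1]-M[1]); s=W[(d<.03)&(W[...,2]>.148)]; print(n,"mallet top",s.mean(0).round(4),len(s)); h=W[(d<.035)&(W[...,2]>.01)&(W[...,2]<.045)]; print(len(h),h.mean(0).round(4) if len(h) else None)
    ims.append(c["image"])
print(ends()); cv2.imwrite("pics/end.png",cv2.resize(np.vstack([i[40:310] for i in ims]),None,fx=1.1,fy=1.1))
```

```text
(48.8, array([0.511 , 0.3486, 0.1036]), array([-0.1 , -0.15, -3.23]), 0.0206)
0.1005 0.03 [0.5101 0.3481 0.1009]
0.099 1.56 [0.5099 0.3479 0.0988]
0.0975 -0.2 [0.5099 0.3479 0.0973]
0.096 2.79 [0.5103 0.3482 0.0964]
(50.6, array([0.51 , 0.348, 0.096]), array([ 0.05,  0.6 , -0.72]), 0.05)
(53.325, array([0.4002, 0.519 , 0.2791]), array([ 0.52, -1.17,  0.83]), 0.088)
scene mallet top [0.5121 0.3495 0.153 ] 67
73 [0.5222 0.3566 0.028 ]
top mallet top [0.5095 0.3485 0.1538] 41
31 [0.5027 0.3372 0.0252]
[94.33, 95.09, 93.66, 93.61]
```

View pics/end.png

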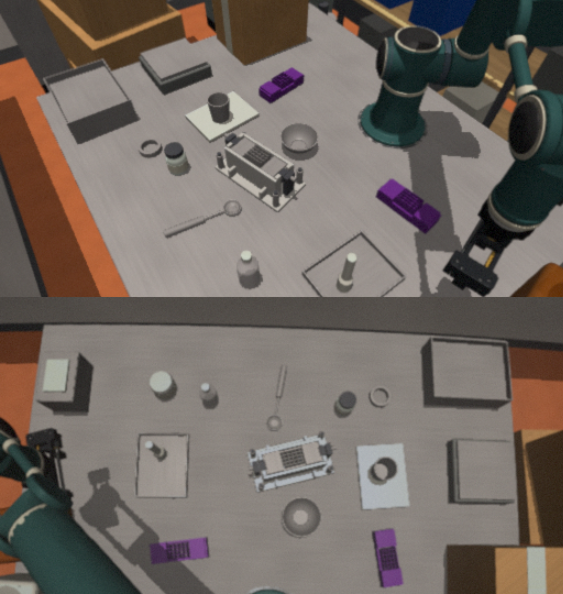

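The final picture shows the mallet upright in its pan (scene 348,270; top 153,450), the cassette flush in the cutter (258,155), and the beaker, sauce bottle, jar and spoon unmoved. The arm is clear, so I hand in.

```bash
python3 -c "
from h import *
print(order.close_job(), manip.state()['clock'])"
```

```text
the job is handed in; nothing more can be done
the job is handed in; nothing more can be done
```

The cassette is down and lies level on its rests, the mallet stands upright in its pan again, and the job is handed in. The clock read 53.3 s just before hand-in; the limit is 72 s.

- **Pressing:** I worked the two ends alternately in strokes of about 3 to 6 mm. The forces read after each step stayed at or below about 8 N. Force was read only after each short step, so brief peaks within a step went unseen. The first right-end stroke's log was lost to a print error, so its forces are unknown.
- **Release:** Both ends lost their resistance at about 97 to 100 mm. The right end hung about 2.5 mm high until the left end came free, then both settled.
- **Resting check:** A light press on each end, stopped at about 7 N, met the rubber's springiness and the heights came back unchanged. The last readings for left and right were 93.7 and 93.6 mm in the scene view, and 94.3 and 95.1 mm in the top view. The two cameras differ by about 1 mm, within their noise.
- **Jaws:** I saw them sprung in only roughly, since 4 mm is little more than one pixel. That both ends are free rests mainly on the forces and heights.
- **Other things:** The mallet's top is within about 1 mm of where it was at the start. By eye, the beaker, sauce bottle, jar and spoon are unmoved in the last pictures; I did not measure them. The gripper is clear of everything.

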